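Set the tilting rest to 30 degrees and load it with the full tin

ROBOT

A 7-joint arm with a two-finger parallel gripper is mounted at the origin on a cart in front of the work surface, level with it; the furniture and walls round the work are solid. World frame = base frame: x ahead of the robot, y to its left, z up, the work surface at z = 0. Lengths are in mm, angles in degrees, forces in N, time in s.
With the tool pointing down it reaches from about 350 to 900 mm from the base axis. Payload 19.9 kg.
Tool frame: the origin (TCP) lies on the centre line of the jaws, within the pads' length; the fingertips stand 8 mm ahead of it and the grasp point (between the pads) lies 11 mm behind it; z points along the fingers, y is the line along which they close (so a half turn about z gives the same grasp; the last joint's range is limited). The gripper opens to 94 mm and grips with 3 to 60 N. Pads are 16 mm wide; open, the fingers measure 119 mm over their backs; the gripper's body (75 mm by 177 mm) begins 78 mm behind the grasp point.
Start: joints at [-77.951, 23.915, -0.59, 92.452, 0.269, 63.638, -3.037], TCP at [155.708, 605.272, 213.425] pointing down, gripper open.
Joint ranges: [-161.28, 161.28], [-22.2, 115.67], [-73.04, 71.86], [3.21, 147.25], [-68.34, 248.33], [10.77, 114.83], [-161.83, 161.83]. Speed limits (degrees/s): [108.29, 108.29, 136.94, 136.94, 172.46, 172.46, 172.46].

INTERFACE

Orientations are given as a 3x3 rotation matrix whose columns are the frame's x, y, z axes.
In Python, from plant import * gives the robot as it stands.
- The arm moves only by the shell command python3 -m creep 'ROWS' [FORCE]. ROWS is JSON, a list of rows, each a list of 3 entries, a list of its own where there are three numbers: the shift along the tool's x, y, z in mm, then the turn about the tool's z in degrees, then the opening, from -1 (shut) to 1 (fully open). A call has exactly 10 rows; each row shifts and turns the commanded pose from where the row before left it, along the tool's axes as they then stand; what a row does not reach is not made up. A row lasts 1/12 s, in which the tool goes at most 41.7 mm and 7.16 degrees, less where a joint would pass 70% of its speed; a pose out of reach is approached as far as the arm can. A call is refused whole if a number of a shift passes 41.7 or a number of a turn 7.16, either way. A call with a gripper value outside its range is refused whole. The fingers move at their own pace and stop on an object; FORCE is the grip in N (left out, the last holds). Time passes only in rows, so rows that do not move let the fingers close, or fill a call up. It gives the time, the measured TCP pose, the force, the opening and the grip force at its end, in the units of the state.
- sense(): the state, without advancing time (a new reading comes with each control period).
- get_image(name): name is "side" or "top" or "wrist"; returns the picture (480x640x3 uint8, red, green, blue); there is no depth.
- camera_info(name): a dict with "mtx" (3x3 intrinsics, pixels), "k1" (the pictures are not rectified: a ray, as slopes to the right and down, at radius r is drawn at 1 + k1 r^2 times it, then the intrinsics apply), "camera_from_world" (4x4, takes a point from world to camera coordinates). Camera axes: x right, y down, z forward; pixel columns grow to the right and rows downward; lengths in mm; the calibration is good to about 2 mm. A picture is of the moment at which its call begins: read the wrist's pose just before it. camera_info takes no time and is no camera call; for the wrist camera it gives the pose at the moment of the call.
- job_done(): hands the job in; it is judged then, once.
The state is a dict: "time_s": time; "joint_pos": joint angles; "dq": joint speeds; "tau": joint torques, N m; "position": TCP position; "tcp_rot": TCP orientation; "force": force on the tool from outside, world axes, zero at the start; "moment": the same for the moment, N m; "grip_width": finger opening in mm; "grip_force": force on a finger pad.
Only numpy, scipy, OpenCV 4.12 (cv2) and the standard library are available. Lean on these libraries where they do the work, as an engineer would, in place of code of your own. Each camera call takes 0.05 s, during which the arm holds its last target. There are 200 camera calls.

TASK

Raise the board of the tilting rest to the long 30-degree mark on its arc and let go, so that you see it hold by itself. Then find out by lifting which of the two look-alike lidded tins is the full one: stand it gently on the board, against the ledge, with the board still holding at 30 degrees, and stand the empty tin in the shallow wooden tray. Leave the other things lying where they are.

Things in the scene. Friction and masses are not known exactly. Their poses are not given: they have to be found in the camera images.
- rest_board (a joint): angle of the rest's board in rad: 0 = level, grows as its far edge rises to 0.9; 30 degrees = 0.524. Stiff friction hinge: stays where left; about 10 N up or 8 N down at the bar moves it. A fixed arc plate at the board's right (-y) edge, its top 130 mm above the worktop, has marks at 0 to 40 degrees by tens, the one at 30 long and brass; a brass pointer on the board's edge shows the angle
- rest_hinge (a point): middle of the hinge axis of the tilting rest, 30 mm above the worktop, on its fixed iron foot (136 x 124 mm, screwed down). x of this frame points level from the hinge along the foot to the bar's side, away from the robot, y along the hinge axis, z up; it does not turn with the board. The wooden board is 128 mm long from the hinge, 108 mm wide, 10 mm thick, its middle plane through the hinge axis
- rest_handle (a point): centre of the round steel bar for raising the board: 12 mm thick, 84 mm long, parallel to the hinge axis on two posts (8 mm thick, 72 mm apart) near the board's far edge; 118 mm from the hinge axis along the board and 40 mm above the board's middle plane (35 mm above its top face, free space beneath). Frame turns with the board: x up the slope, y along the bar, z normal to the board
- rest_seat (a point): point on the board's top face where the middle of a tin's bottom belongs: 59 mm from the hinge axis along the board, on its centre line, 5 mm above its middle plane; a tin there clears the ledge by 2 mm. The ledge runs across the board 29 mm down-slope of this point (its upper face), 16 mm high, 8 mm thick. Frame turns with the board: x up the slope, y along the hinge axis, z normal to the board
- tin_1_mid (a point): centre (32 mm above the bottom) of one of two outwardly identical plain round metal tins with a fixed lid, 54 mm in diameter (55 over the lid's bead), 64 mm high, standing upright on the worktop. One tin is full, 0.45 to 0.65 kg, the other empty, 0.10 to 0.14 kg. z along the tin's axis
- tin_2_mid (a point): centre (32 mm above the bottom) of the other of the two outwardly identical tins, see tin_1_mid; which of them is full is felt only by lifting
- tray_floor (a point): middle of the inner floor of the shallow square wooden tray, fixed, 110 x 110 mm outside, 98 x 98 mm inside, walls 20 mm high above the worktop and 6 mm thick; floor 6 mm above the worktop. x and y along its walls, z up
- whetstone: grey whetstone, 48 x 152 x 24 mm, lying loose near the front edge; leave it. Origin under its centre, y along it
- cork: wine cork, 42 mm long, 24 mm thick, lying loose; leave it. Origin under its centre
- candle: tea light in a metal cup, 38 mm across, 17 mm high, standing loose between the tins; leave it. Origin under its centre
- barrel_tap: wooden barrel tap, 104 mm long, 47 mm high, lying loose; leave it. Origin under its centre

How it is judged (in metres and radians):
On the way, in this order (a step that is already met when the one before it is completed fails the run):
1. the board stands at 30 degrees (within 4) by itself, let go, no tin on it (value of joint rest_board between 0.454 and 0.593 rad and contact force between the fingers and anything else below 0.3 N and distance between each of tin_1_mid, tin_2_mid and rest_seat above 0.09 m), for 0.5 s.
2. the full tin (known by its weight, over 2.5 N) stands on the board by the ledge, the board still at 30 degrees (value of joint rest_board between 0.454 and 0.593 rad and ((contact force between tin_1 and anything else above 2.5 N and z of tin_1_mid in the frame of rest_seat between 0.027 and 0.037 m and x of tin_1_mid in the frame of rest_seat between -0.006 and 0.013 m and y of tin_1_mid in the frame of rest_seat between -0.03 and 0.03 m and angle between the z axis of tin_1_mid and the z axis of rest_seat, either way round below 0.12 rad) or (contact force between tin_2 and anything else above 2.5 N and z of tin_2_mid in the frame of rest_seat between 0.027 and 0.037 m and x of tin_2_mid in the frame of rest_seat between -0.006 and 0.013 m and y of tin_2_mid in the frame of rest_seat between -0.03 and 0.03 m and angle between the z axis of tin_2_mid and the z axis of rest_seat, either way round below 0.12 rad))), for 0.2 s.
At the end, for the whole second after the job is handed in: The board holds at 30 degrees (within 4) and is at rest; the full tin stands with its whole bottom on the board, within 15 mm of the ledge and 30 mm of the centre line; the empty tin stands upright on the tray's floor; everything is let go (value of joint rest_board between 0.454 and 0.593 rad and velocity of joint rest_board between -0.02 and 0.02 rad/s and ((contact force between tin_1 and anything else above 2.5 N and z of tin_1_mid in the frame of rest_seat between 0.027 and 0.037 m and x of tin_1_mid in the frame of rest_seat between -0.006 and 0.013 m and y of tin_1_mid in the frame of rest_seat between -0.03 and 0.03 m and angle between the z axis of tin_1_mid and the z axis of rest_seat, either way round below 0.12 rad and x of tin_2_mid in the frame of tray_floor between -0.025 and 0.025 m and y of tin_2_mid in the frame of tray_floor between -0.025 and 0.025 m and z of tin_2_mid in the frame of tray_floor below 0.037 m and angle between tin_2_mid's own z axis and vertical below 0.1 rad) or (contact force between tin_2 and anything else above 2.5 N and z of tin_2_mid in the frame of rest_seat between 0.027 and 0.037 m and x of tin_2_mid in the frame of rest_seat between -0.006 and 0.013 m and y of tin_2_mid in the frame of rest_seat between -0.03 and 0.03 m and angle between the z axis of tin_2_mid and the z axis of rest_seat, either way round below 0.12 rad and x of tin_1_mid in the frame of tray_floor between -0.025 and 0.025 m and y of tin_1_mid in the frame of tray_floor between -0.025 and 0.025 m and z of tin_1_mid in the frame of tray_floor below 0.037 m and angle between tin_1_mid's own z axis and vertical below 0.1 rad))); the robot touches nothing.
It fails at once if a tin is dropped or pressed hard on the rest (over 50 N) (contact force between any of tin_1, tin_2 and rest_foot above 50 N).
It fails at once if a tin is tipped past 60 degrees (angle between any of tin_1_mid, tin_2_mid's own z axis and vertical above 1.05 rad).
It fails at once if a loose bystander is shifted by more than 40 mm (distance of any of whetstone, cork, candle, barrel_tap from where it was at the start of the episode above 0.04 m).
It also fails if it takes over 72 s, if anything falls off the work surface, if the arm or the gripper's body presses on something with over 40 N, if the wrist force passes 120 N, or if a joint passes its speed limit or range.

## Working session

There is one attempt and no reset: what is moved stays moved. The work goes in short steps, Python scripts to look and compute and a shell command to move; the robot and the scene stay as the last step left them, time stands still between calls to the robot, and variables do not carry over. Pictures are saved under pics/ and viewed, at most 10 in all, crops included, and the job is handed in when it is done.

```bash
ls; mkdir -p pics; python3 - <<'E'
from plant import *
import cv2,numpy as np
s=sense();print(s)
a=get_image("top");b=get_image("side")
cv2.imwrite("pics/top0.png",a[:,:,::-1]);cv2.imwrite("pics/side0.png",b[:,:,::-1])
for n in("top","side","wrist"):print(n,camera_info(n))
E
```

```text
pics
{'time_s': 0.0, 'joint_pos': array([-77.94952322,  23.9478409 ,  -0.59113176,  92.48260374,
         0.26871478,  63.63637525,  -3.03808405]), 'dq': array([-0.02152408, -0.1089096 , -0.00475737, -0.04951927,  0.01032559,
        0.06473839, -0.03653394]), 'tau': array([-8.15273506e-04, -8.51281357e+01,  6.38059527e-01, -4.25972378e+01,
       -4.90245852e-02,  1.89207616e-02,  1.94826671e-04]), 'position': array([155.64573408, 604.96532543, 212.84878445]), 'tcp_rot': array([[-9.68458429e-01,  2.49175090e-01, -2.13752208e-04],
       [ 2.49175171e-01,  9.68457782e-01, -1.12200921e-03],
       [-7.25667564e-05, -1.13988102e-03, -9.99999348e-01]]), 'force': array([0.01028927, 0.10796877, 0.3364872 ]), 'moment': array([-0.05413188, -0.00846609,  0.01917296]), 'grip_force': 0.0, 'grip_width': 93.64657850093836}
top {'mtx': array([[504.64936647,   0.        , 323.63013805],
       [  0.        , 504.64936647, 242.13978753],
       [  0.        ,   0.        ,   1.        ]]), 'k1': 0.03677611600909033, 'camera_from_world': array([[ 4.75646584e-01, -8.79602569e-01,  7.72320970e-03,
   
[... 698 characters left out ...]
72374e-01, -6.38564056e-01,
         9.81498351e+02],
       [ 0.00000000e+00,  0.00000000e+00,  0.00000000e+00,
         1.00000000e+00]])}
wrist {'mtx': array([[414.41924699,   0.        , 309.71985355],
       [  0.        , 414.41924699, 236.41045197],
       [  0.        ,   0.        ,   1.        ]]), 'k1': 0.028410428889938583, 'camera_from_world': array([[ 2.48733419e-01,  9.68571210e-01, -1.22367254e-03,
        -6.24789938e+02],
       [ 9.38644937e-01, -2.40736208e-01,  2.46965099e-01,
        -2.41359452e+01],
       [ 2.38908702e-01, -6.25770674e-02, -9.69023603e-01,
         3.90770135e+02],
       [ 0.00000000e+00,  0.00000000e+00,  0.00000000e+00,
         1.00000000e+00]])}
```

View pics/top0.png

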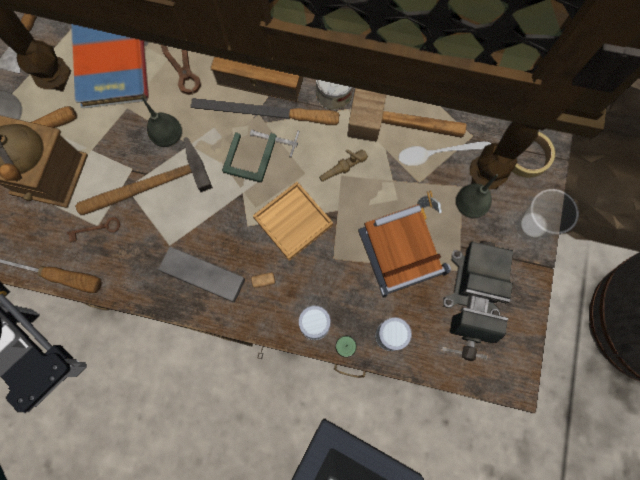

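View pics/side0.png

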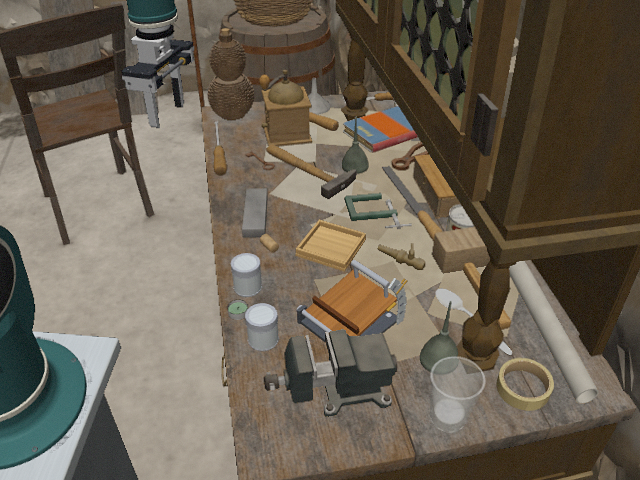

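The top view shows tins at about (315,322) and (395,334), the candle between them at (346,346), and the tray centred near (292,221). The rest's bar runs (375,220)–(420,208) and its hinge side (390,291)–(445,268). The side view agrees, and shows the arc plate at about (400,300).

```bash
cat > h.py <<'E'
from plant import *
import cv2,numpy as np
def ray(ci,p):
    K=ci["mtx"];d=cv2.undistortPoints(np.array([[p]],float),K,np.array([ci["k1"],0,0,0.]))[0,0]
    # project: x*(1+k1 r^2)
    T=ci["camera_from_world"];R=T[:3,:3];c=-R.T@T[:3,3]
    return c,R.T@np.array([d[0],d[1],1])
def plane(ci,p,z):
    c,d=ray(ci,p);return c+d*(z-c[2])/d[2]
def proj(ci,P):
    T=ci["camera_from_world"];q=T[:3,:3]@np.array(P,float)+T[:3,3];s=q[:2]/q[2]
    s=s*(1+ci["k1"]*(s@s));return ci["mtx"][:2,:2]@s+ci["mtx"][:2,2]
def tri(*cp):
    A=np.zeros((3,3));b=np.zeros(3)
    for ci,p in cp:
        c,d=ray(ci,p);d/=np.linalg.norm(d);M=np.eye(3)-np.outer(d,d);A+=M;b+=M@c
    return np.linalg.solve(A,b)
E
cat > m.py <<'E'
from h import *
np.set_printoptions(precision=1,suppress=True)
t=cv2.imread("pics/top0.png");s=cv2.imread("pics/side0.png");T=camera_info("top");S=camera_info("side")
hsv=cv2.cvtColor(t,cv2.COLOR_BGR2HSV)
m=((hsv[...,2]>150)&(hsv[...,1]<60)).astype(np.uint8)*255
n,l,st,c=cv2.connectedComponentsWithStats(m[290:360,280:430])
for i in range(1,n):
    if st[i,4]>300: p=c[i]+[280,290];print("tin",p,st[i],plane(T,p,64))
m=cv2.inRange(hsv,(8,60,140),(30,220,255))
n,l,st,c=cv2.connectedComponentsWithStats(m[170:270,240:345])
i=1+np.argmax(st[1:,4]);ct=cv2.findContours((l==i).astype(np.uint8),0,2)[0][0]+[240,170]
q=cv2.boxPoints(cv2.minAreaRect(ct));w=np.array([plane(T,p,20) for p in q]);print("tray",w,w.mean(0),np.linalg.norm(w[0]-w[1]),np.linalg.norm(w[2]-w[1]))
for nm,p,z in(("cork",(263,280),12),("candle",(346,346),17),("stone",(201,273),24),("tap",(345,165),20)):print(nm,plane(T,p,z))
for nm,p in(("barL",(377,219)),("barR",(418,209))):print(nm,plane(T,p,70))
for nm,p in(("hL",(390,290)),("hR",(445,268))):print(nm,plane(T,p,30))
for nm,p in(("barR?",(395,288)),("barL?",(355,264))):print(nm,plane(S,p,70))
cv2.imwrite("pics/c1.png",np.hstack([cv2.resize(t[190:310,345:465],(400,400),interpolation=2),cv2.resize(s[245:365,290:410],(400,400),interpolation=2)]))
E
python3 m.py
```

```text
tin [314.  321.5] [ 19  16  31  32 772] [363.4 305.   64. ]
tin [394.9 333.4] [100  28  31  32 782] [411.7 173.6  64. ]
tray [[487.4 508.3  20. ]
 [594.  468.5  20. ]
 [548.3 365.3  20. ]
 [444.7 406.2  20. ]] [518.6 437.1  20. ] 113.84884019241467 112.90962093655023
cork [389.2 427.9  12. ]
candle [356.  236.2  17. ]
stone [345.2 532.2  24. ]
tap [661.8 399.7  20. ]
barL [577.5 292.8  70. ]
barR [629.8 236.1  70. ]
hL [481.5 212.6  30. ]
hR [566.2 142.   30. ]
barR? [642.9 250.9  70. ]
barL? [570.5 310.3  70. ]
```

View pics/c1.png

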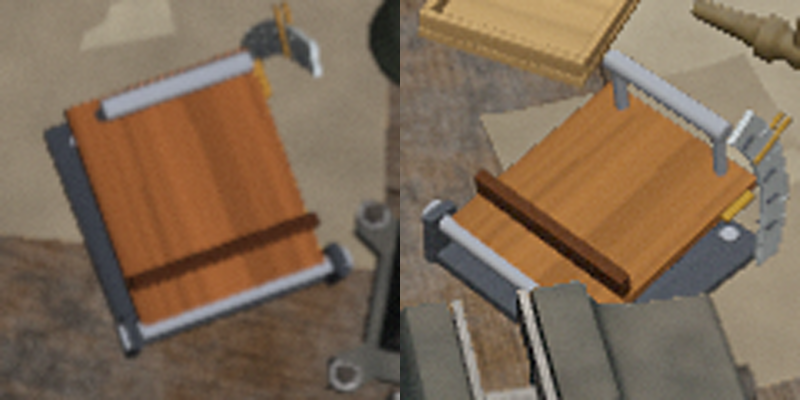

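```bash
cat > m2.py <<'E'
from h import *
np.set_printoptions(precision=1,suppress=True)
T=camera_info("top");S=camera_info("side")
tp=lambda u,v:(u/3.3333+345,v/3.3333+190)
sp=lambda u,v:((u-400)/3.3333+290,v/3.3333+245)
def show(n,a,b):
    X=tri((T,a),(S,b));print(n,X,"res",proj(T,X)-a,proj(S,X)-b);return X
L=show("barL",tp(105,108),sp(608,62));R=show("barR",tp(250,62),sp(726,132));print(np.linalg.norm(L-R))
H=show("rodL",tp(142,332),sp(442,220));l1=show("ledgeL",tp(132,283),sp(480,175));l2=show("ledgeR",tp(316,217),sp(627,282));print("ledge len",np.linalg.norm(l1-l2))
rr=plane(T,tp(335,265),30);print("rodR",rr,plane(T,tp(142,332),30))
y=(L-R);y[2]=0;y/=np.linalg.norm(y);x=np.array([y[1],-y[0],0])
yl=l1-l2;yl[2]=0;yl/=np.linalg.norm(yl);print("yaw of x",np.degrees(np.arctan2(x[1],x[0])),"ledge",np.degrees(np.arctan2(-yl[0],yl[1])))
mid=(L+R)/2;print("mid",mid)
for z in (mid[2],):
    a=np.arcsin((z-30)/np.hypot(118,40))-np.arctan2(40,118);print("angle",np.degrees(a));d=118*np.cos(a)-40*np.sin(a);print("hinge",mid-d*x)
lm=(l1+l2)/2;print("ledge mid",lm,(lm-mid)@x, (lm-mid)@y)
E
python3 m2.py
```

```text
barL [565.7 290.   88.4] res [-0.  0.] [ 0. -0.]
barR [626.3 234.4  91.5] res [ 0.3 -1.2] [-1.2  0.5]
82.27597696669888
rodL [480.3 217.2  34.3] res [ 0.1 -0.6] [-0.6  0.2]
ledgeL [498.7 234.8  51.6] res [ 0.2 -1. ] [-1.   0.3]
ledgeR [578.8 163.4  51.2] res [ 0.2 -0.9] [-1.   0.3]
ledge len 107.26896309590516
rodR [564.1 140.1  30. ] [480.1 216.7  30. ]
yaw of x 47.49390053477419 ledge 48.30842409386594
mid [596.  262.2  89.9]
angle 10.024083862023538
hinge [522.1 181.7  89.9]
ledge mid [538.7 199.1  51.4] -85.17697454853851 -0.4572316585269598
```

The crop gives the bar's centre at about (596,262,90), the board now at about 10° and the rest's x axis at about 48° yaw. The measured sizes match the ones given. Next I move over the bar.

```bash
python3 -m creep '[[[-36.5,-15.9,0],0,0],[[-36.5,-15.9,0],0,0],[[-36.5,-15.9,0],0,0],[[-36.5,-15.9,0],0,0],[[-36.5,-15.9,0],0,0],[[-36.5,-15.9,0],0,0],[[-36.5,-15.9,0],0,0],[[-36.5,-15.9,0],0,0],[[-36.5,-15.9,0],0,0],[[-36.5,-15.9,0],0,0]]' 20
python3 -m creep '[[[-36.5,-15.9,0],0,0],[[-36.5,-15.9,0],0,0],[[-36.5,-15.9,0],0,0],[[-36.5,-15.9,0],0,0],[[0,0,0],6.9,0],[[0,0,0],6.9,0],[[0,0,0],6.9,0],[[0,0,0],6.9,0],[[0,0,0],0,0],[[0,0,0],0,0]]'
python3 - <<'E'
from h import *
np.set_printoptions(precision=3,suppress=True)
ci=camera_info("wrist");a=get_image("wrist");cv2.imwrite("pics/w1.png",a[:,:,::-1]);s=sense();print(s["position"],s["tcp_rot"],s["grip_width"],s["force"],s["joint_pos"])
y=np.array([-.743,.669,0])
for P in([596,262,90],np.array([596,262,90])+42*y,np.array([596,262,90])-42*y):print(proj(ci,P))
E
```

```text
time_s: 0.93
position: [470.7, 358.8, 213.4]
tcp_rot: [[-0.968, 0.249, -0.0], [0.249, 0.968, -0.0], [0.0, -0.0, -1.0]]
force: [0.0, 1.8, -0.1]
grip_width: 47.0
grip_force: 0.0
time_s: 1.77
position: [594.9, 262.5, 213.1]
tcp_rot: [[-0.746, 0.666, -0.0], [0.666, 0.746, -0.001], [-0.0, -0.001, -1.0]]
force: [-0.2, 0.4, 0.3]
grip_width: 46.7
grip_force: 0.0
[594.944 262.498 213.254] [[-0.746  0.666 -0.   ]
 [ 0.666  0.746 -0.   ]
 [ 0.    -0.    -1.   ]] 47.328764796717756 [-0.041  0.457 -0.128] [-38.76   27.245  17.051  89.017  -8.503  65.04   28.352]
[311.093 235.748]
[311.383 178.144]
[310.823 289.539]
```

View pics/w1.png

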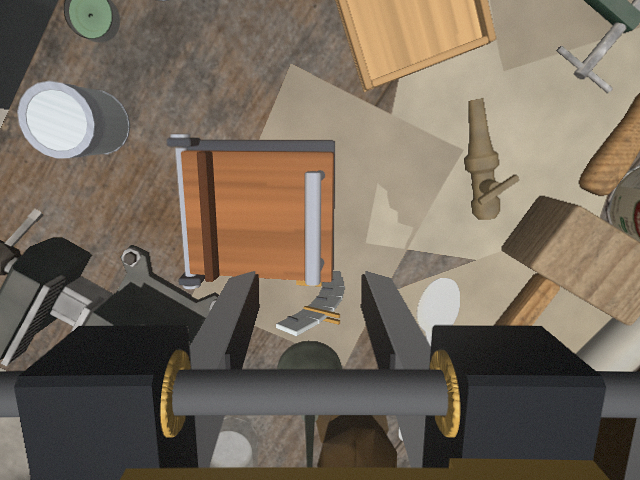

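The bar runs from (313,172) to (313,286), aligned with the jaws and within about 4 mm of the prediction. I go down and grip it.

```bash
python3 -m creep '[[[1,1,20],0,0],[[1,0,20],0,0],[[1,0,20],0,0],[[0,0,20],0,0],[[0,0,20],0,0],[[0,0,15],0,0],[[0,0,10],0,0],[[0,0,8],0,0],[[0,0,0],0,0],[[0,0,0],0,0]]'
python3 -m creep '[[[0,0,0],0,-0.5],[[0,0,0],0,-0.7],[[0,0,0],0,-0.85],[[0,0,0],0,-1],[[0,0,0],0,-1],[[0,0,0],0,-1],[[0,0,0],0,-1],[[0,0,0],0,-1],[[0,0,0],0,-1],[[0,0,0],0,-1]]' 20
```

```text
time_s: 2.65
position: [593.8, 265.1, 80.8]
tcp_rot: [[-0.743, 0.669, 0.0], [0.669, 0.743, 0.0], [-0.0, 0.0, -1.0]]
force: [-0.1, -0.3, 0.4]
grip_width: 47.0
grip_force: 0.0
time_s: 3.48
position: [594.1, 265.7, 80.8]
tcp_rot: [[-0.743, 0.669, 0.001], [0.669, 0.743, 0.001], [-0.0, 0.001, -1.0]]
force: [3.3, 4.4, -0.9]
grip_width: 11.0
grip_force: 20.0
```

```bash
python3 -m creep '[[[0,-2.2,-3.8],0,-1],[[0,-2.4,-3.8],0,-1],[[0,-2.6,-3.8],0,-1],[[0,-2.8,-3.8],0,-1],[[0,-2.8,-3.7],0,-1],[[0,-3.0,-3.5],0,-1],[[0,-3.1,-3.4],0,-1],[[0,-3.2,-3.3],0,-1],[[0,-3.3,-3.1],0,-1],[[0,-3.4,-3.0],0,-1]]'
python3 - <<'E'
from h import *
a=get_image("side");b=get_image("wrist");cv2.imwrite("pics/s2.png",np.hstack([cv2.resize(a[240:360,280:420],(420,360),interpolation=2),cv2.resize(b,(380,285))[0:285] if 0 else cv2.resize(b[200:360,240:400],(360,360),interpolation=2)])[:,:,::-1]);s=sense();print(s["position"],s["force"],s["grip_width"])
E
```

```text
time_s: 4.32
position: [575.8, 245.3, 116.7]
tcp_rot: [[-0.743, 0.669, 0.004], [0.669, 0.743, 0.003], [-0.001, 0.005, -1.0]]
force: [10.7, 8.6, -0.7]
grip_width: 11.5
grip_force: 20.0
[575.49141357 244.898771   117.11871683] [4.33191933 5.15544574 9.34663711] 11.275943104148539
```

View pics/s2.png

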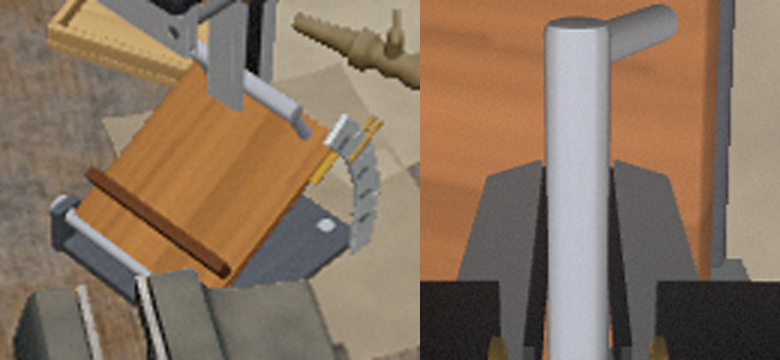

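The pointer now lies close to the long brass mark, around (345,150) in the left crop. I let go, rise, and measure the angle.

```bash
python3 -m creep '[[[0,0,0],0,-0.6],[[0,0,0],0,-0.4],[[0,0,0],0,-0.2],[[0,0,0],0,0],[[0,0,0],0,0],[[0,0,0],0,0],[[0,0,-10],0,0],[[0,0,-15],0,0],[[0,0,-20],0,0],[[0,0,-25],0,0]]'
python3 -m creep '[[[0,-10,-25],0,0],[[0,-20,-20],0,0],[[0,-30,-20],0,0],[[0,-30,0],0,0],[[0,-30,0],0,0],[[0,-20,0],0,0],[[0,0,0],0,0],[[0,0,0],0,0],[[0,0,0],0,0],[[0,0,0],0,0]]'
python3 - <<'E'
from h import *
s=sense();print(s["position"],s["force"],s["joint_pos"])
a=get_image("side");b=get_image("top");cv2.imwrite("pics/top3.png",b[:,:,::-1]);cv2.imwrite("pics/side3.png",a[:,:,::-1])
cv2.imwrite("pics/s3.png",np.hstack([cv2.resize(b[180:310,345:475],(390,390),interpolation=2),cv2.resize(a[240:370,280:410],(390,390),interpolation=2)])[:,:,::-1])
E
```

```text
time_s: 5.25
position: [573.7, 243.4, 186.2]
tcp_rot: [[-0.743, 0.67, -0.001], [0.67, 0.743, -0.001], [0.0, -0.002, -1.0]]
force: [0.2, -0.3, 0.2]
grip_width: 46.9
grip_force: 0.0
time_s: 6.08
position: [481.0, 140.4, 250.8]
tcp_rot: [[-0.743, 0.669, 0.0], [0.669, 0.743, -0.0], [-0.0, 0.0, -1.0]]
force: [-0.3, -0.2, -1.0]
grip_width: 46.7
grip_force: 0.0
[481.00232678 140.44494211 250.80139719] [-0.25147073 -0.22190753 -0.95554377] [-37.49352324   9.16824081  19.79618585 107.80316331  -3.44229623
  63.59564354  31.61740647]
```

View pics/s3.png

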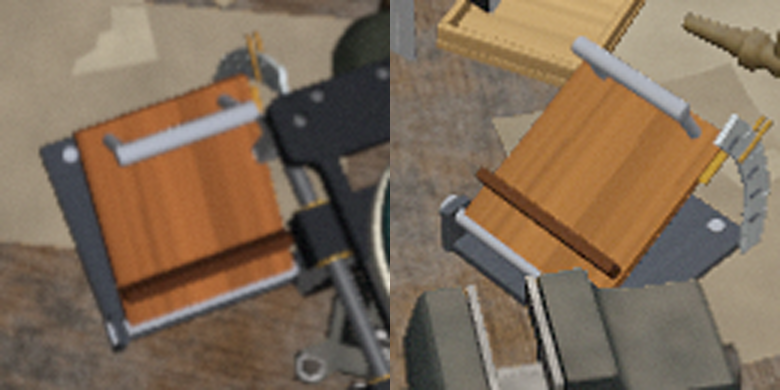

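```bash
python3 - <<'E'
from h import *
np.set_printoptions(precision=1,suppress=True)
T=camera_info("top");S=camera_info("side")
tp=lambda u,v:np.array((u/3+345,v/3+180));sp=lambda u,v:np.array(((u-390)/3+280,v/3+240))
X=[]
for a,b in(((119,157),(577,48)),((256,109),(690,109))):
    P=tri((T,tp(*a)),(S,sp(*b)));X.append(P);print(P,proj(T,P)-tp(*a),proj(S,P)-sp(*b))
m=(X[0]+X[1])/2;print(m,np.linalg.norm(X[0]-X[1]));print(np.degrees(np.arcsin((m[2]-30)/124.6))-18.73)
u=np.array([.669,.743]);print((m[:2]-[522,180])@u)
for d in(28,30,32,34):
    r=np.radians(d);print(d,118*np.cos(r)-40*np.sin(r),30+118*np.sin(r)+40*np.cos(r))
l=[tri((T,tp(*a)),(S,sp(*b))) for a,b in(((125,291),(482,172)),((290,237),(614,272)))];print("ledge top",l)
E
```

```text
[546.7 269.  122.8] [ 0.1 -0.5] [-0.4  0.2]
[609.5 214.5 127.4] [ 0.5 -1.8] [-1.8  0.7]
[578.1 241.7 125.1] 83.23262483405425
31.026904307847783
83.40620763904562
28 85.40895344591775 120.71554812309219
30 82.19099764656377 123.64101615137756
32 78.87290477713007 126.45239702577521
34 75.45871742266503 129.1462655117498
ledge top [array([494.5, 229.7,  57.3]), array([573. , 157.8,  54.2])]
```

The board holds at about 31°. Next I go over the near tin, turn the jaws along the hinge axis, and check from close up.

```bash
python3 -m creep '[[[25,-7,0],0,0.4],[[25,-7,0],0,0.4],[[24,-7,0],0,0.4],[[0,0,0],-6.92,0.4],[[0,0,0],-6.92,0.4],[[0,0,0],-6.92,0.4],[[0,0,0],-6.92,0.4],[[0,0,0],-6.92,0.4],[[0,0,0],-6.92,0.4],[[0,0,0],-6.92,0.4]]' 15
python3 -m creep '[[[0,0,10],-6.92,0.4],[[0,0,15],-6.92,0.4],[[0,0,20],-6.92,0.4],[[0,0,20],-6.92,0.4],[[0,0,15],-6.92,0.4],[[0,0,10],-6.92,0.4],[[0,0,0],0,0.4],[[0,0,0],0,0.4],[[0,0,0],0,0.4],[[0,0,0],0,0.4]]'
cat > w.py <<'E'
from h import *
import sys
np.set_printoptions(precision=1,suppress=True)
s=sense();ci=camera_info("wrist");a=get_image("wrist");cv2.imwrite("pics/%s.png"%sys.argv[1],a[:,:,::-1]);print(s["position"],s["force"],s["grip_width"],s["joint_pos"])
hsv=cv2.cvtColor(a,cv2.COLOR_RGB2HSV);m=((hsv[...,2]>165)&(hsv[...,1]<45)).astype(np.uint8)
n,l,st,c=cv2.connectedComponentsWithStats(m)
for i in range(1,n):
    if st[i,4]>800:
        k=cv2.findContours((l==i).astype(np.uint8),0,2)[0][0];e=cv2.minAreaRect(k)
        print(st[i],e,plane(ci,e[0],64))
E
python3 w.py w4
```

```text
time_s: 7.02
position: [411.7, 174.0, 250.5]
tcp_rot: [[-0.993, -0.118, -0.0], [-0.118, 0.993, -0.001], [0.0, -0.0, -1.0]]
force: [-0.5, 0.1, 0.5]
grip_width: 65.8
grip_force: 0.0
time_s: 7.85
position: [412.0, 174.0, 161.4]
tcp_rot: [[-0.672, -0.74, 0.001], [-0.74, 0.672, 0.0], [-0.001, -0.0, -1.0]]
force: [0.2, -0.3, -0.3]
grip_width: 65.3
grip_force: 0.0
[412.  174.  161.4] [ 0.2 -0.3 -0.3] 65.2997423630319 [-38.2   9.4  12.5 120.2  -2.6  50.6 113.5]
[  145     0   495   332 58031] ((455.1013488769531, 69.75997924804688), (594.623046875, 235.40127563476562), 33.388511657714844) [273.9 154.7  64. ]
[522  13  50  40 838] ((544.7554321289062, 36.85158920288086), (51.53856658935547, 33.72849655151367), 34.82448959350586) [224.8 175.7  64. ]
[ 271  203   81   79 4942] ((311.0, 242.0), (78.0, 80.0), 90.0) [410.2 176.   64. ]
[ 450  295   77   67 2292] ((485.9864196777344, 320.4808349609375), (52.130943298339844, 68.74014282226562), 54.566680908203125) [357.6 300.4  64. ]
```

View pics/w4.png

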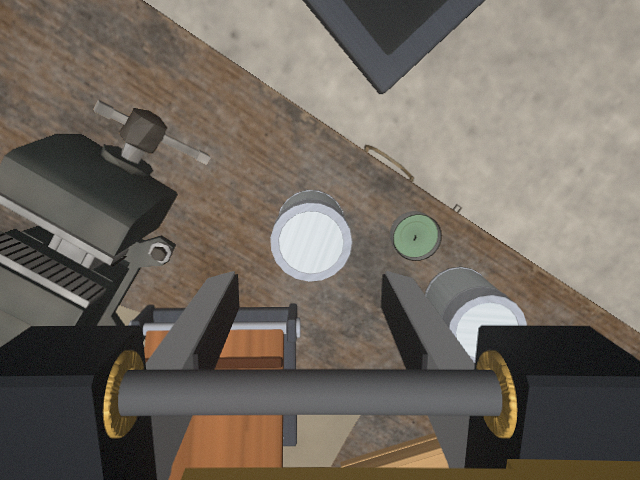

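The tin's lid is centred at (311,242), and the right finger clears the candle at (416,236). The wrist fix agrees with the top view to about 3 mm. I go down, grip and lift.

```bash
python3 -m creep '[[[0,1,20],0,0.4],[[0,1,20],0,0.4],[[0,0,20],0,0.4],[[0,0,20],0,0.4],[[0,0,20],0,0.4],[[0,0,15],0,0.4],[[0,0,11],0,0.4],[[0,0,8],0,0.4],[[0,0,0],0,0.3],[[0,0,0],0,0.2]]' 20
python3 -m creep '[[[0,0,0],0,0.1],[[0,0,0],0,0],[[0,0,0],0,-0.2],[[0,0,0],0,-0.2],[[0,0,0],0,-0.2],[[0,0,-2],0,-0.2],[[0,0,-4],0,-0.2],[[0,0,-4],0,-0.2],[[0,0,0],0,-0.2],[[0,0,0],0,-0.2]]'
python3 -m creep '[[[0,0,0],0,-0.2],[[0,0,0],0,-0.2],[[0,0,0],0,-0.2],[[0,0,0],0,-0.2],[[0,0,0],0,-0.2],[[0,0,0],0,-0.2],[[0,0,0],0,-0.2],[[0,0,0],0,-0.2],[[0,0,0],0,-0.2],[[0,0,0],0,-0.2]]'
```

```text
time_s: 8.73
position: [410.2, 175.1, 27.0]
tcp_rot: [[-0.671, -0.742, 0.0], [-0.742, 0.671, -0.0], [0.0, -0.0, -1.0]]
force: [-0.2, -0.4, 0.7]
grip_width: 57.8
grip_force: 0.0
time_s: 9.57
position: [410.1, 175.1, 36.9]
tcp_rot: [[-0.67, -0.742, 0.0], [-0.742, 0.67, 0.0], [-0.0, -0.0, -1.0]]
force: [-0.5, -0.2, -5.2]
grip_width: 53.8
grip_force: 20.0
time_s: 10.4
position: [410.1, 175.0, 36.7]
tcp_rot: [[-0.67, -0.742, -0.0], [-0.742, 0.67, -0.0], [0.0, -0.0, -1.0]]
force: [0.2, 0.6, -5.8]
grip_width: 53.5
grip_force: 20.0
```

The near tin weighs about 5.6 N, so it is the full one. I carry it over the board, a little up-slope of the seat.

```bash
python3 -m creep '[[[0,0,-6],0,-0.2],[[0,0,-12],0,-0.2],[[0,0,-18],0,-0.2],[[0,0,-20],0,-0.2],[[0,0,-20],0,-0.2],[[0,0,-18],0,-0.2],[[0,0,-12],0,-0.2],[[0,0,-6],0,-0.2],[[0,0,0],0,-0.2],[[0,0,0],0,-0.2]]'
python3 -m creep '[[[-5,-4,0],0,-0.2],[[-12,-8,0],0,-0.2],[[-17,-11,0],0,-0.2],[[-20,-13,0],0,-0.2],[[-20,-13,0],0,-0.2],[[-18,-12,0],0,-0.2],[[-13,-9,0],0,-0.2],[[-8,-6,0],0,-0.2],[[-3.5,-3,0],0,-0.2],[[0,0,0],0,-0.2]]'
python3 -m creep '[[[0,0,0],0,-0.2],[[0,0,5],0,-0.2],[[0,0,7],0,-0.2],[[0,0,7],0,-0.2],[[0,0,7],0,-0.2],[[0,0,6],0,-0.2],[[0,0,4],0,-0.2],[[0,0,2],0,-0.2],[[0,0,0],0,-0.2],[[0,0,0],0,-0.2]]'
python3 - <<'E'
from h import *
np.set_printoptions(precision=2,suppress=True)
s=sense();print(s["position"],s["force"],s["tcp_rot"])
a=get_image("side");w=get_image("wrist");cv2.imwrite("pics/s5.png",np.hstack([cv2.resize(a[220:370,260:430],(408,360),interpolation=2),cv2.resize(w,(384,288))[:0] if 0 else cv2.resize(w[60:460,120:520],(360,360))])[:,:,::-1])
E
```

```text
time_s: 11.23
position: [409.9, 175.0, 148.5]
tcp_rot: [[-0.67, -0.742, 0.0], [-0.742, 0.67, -0.0], [-0.0, -0.0, -1.0]]
force: [-0.2, 0.2, -5.7]
grip_width: 53.7
grip_force: 20.0
time_s: 12.07
position: [547.0, 208.2, 147.8]
tcp_rot: [[-0.67, -0.742, -0.001], [-0.742, 0.67, -0.001], [0.001, 0.0, -1.0]]
force: [-0.7, -0.2, -5.3]
grip_width: 53.4
grip_force: 20.0
time_s: 12.9
position: [546.8, 208.6, 110.7]
tcp_rot: [[-0.67, -0.742, 0.0], [-0.742, 0.67, -0.0], [0.0, -0.0, -1.0]]
force: [-0.7, -0.3, -5.8]
grip_width: 53.7
grip_force: 20.0
[546.84 208.59 110.73] [-0.74 -0.31 -5.77] [[-0.67 -0.74  0.  ]
 [-0.74  0.67 -0.  ]
 [ 0.   -0.   -1.  ]]
```

View pics/s5.png

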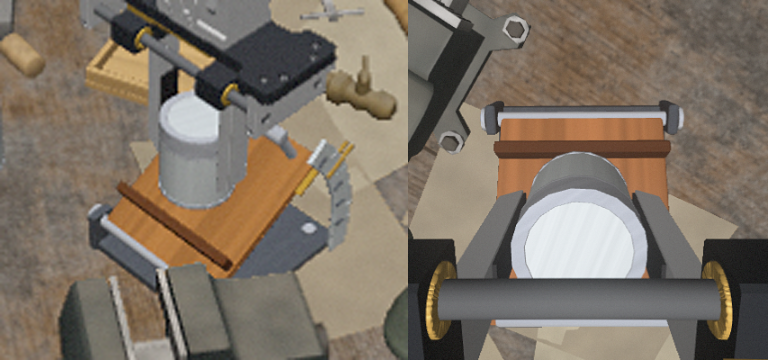

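Both views show the tin upright, centred over the board just above the surface and clear of the ledge. I lower it gently with a softer grip.

```bash
python3 -m creep '[[[0,0,1.5],0,-0.2],[[0,0,1.5],0,-0.2],[[0,0,1.5],0,-0.2],[[0,0,1.5],0,-0.2],[[0,0,1],0,-0.2],[[0,0,1],0,-0.2],[[0,0,0.5],0,-0.2],[[0,0,0.5],0,-0.2],[[0,0,0],0,-0.2],[[0,0,0],0,-0.2]]' 12
python3 -m creep '[[[0,0,0.5],0,-0.2],[[0,0,0.5],0,-0.2],[[0,0,0.5],0,-0.2],[[0,0,0.5],0,-0.2],[[0,0,0.5],0,-0.2],[[0,0,0.5],0,-0.2],[[0,0,0],0,-0.2],[[0,0,0],0,-0.2],[[0,0,0],0,-0.2],[[0,0,0],0,-0.2]]'
```

```text
time_s: 13.83
position: [546.7, 208.6, 101.7]
tcp_rot: [[-0.67, -0.742, -0.0], [-0.742, 0.67, -0.0], [0.0, -0.0, -1.0]]
force: [1.1, 0.0, -5.6]
grip_width: 53.8
grip_force: 12.0
time_s: 14.67
position: [547.0, 208.6, 99.3]
tcp_rot: [[-0.67, -0.742, 0.001], [-0.742, 0.67, 0.0], [-0.001, -0.0, -1.0]]
force: [-3.4, -1.4, 5.4]
grip_width: 53.9
grip_force: 12.0
```

```bash
python3 -m creep '[[[0,0,0],0,-0.2],[[0,0,0],0,-0.2],[[0,0,0],0,-0.2],[[0,0,0],0,-0.2],[[0,0,0],0,-0.2],[[0,0,0],0,-0.2],[[0,0,0],0,-0.2],[[0,0,0],0,-0.2],[[0,0,0],0,-0.2],[[0,0,0],0,-0.2]]' 7
python3 - <<'E'
from h import *
np.set_printoptions(precision=2,suppress=True)
s=sense();print(s["position"],s["force"],s["moment"],s["grip_width"])
a=get_image("side");w=get_image("wrist");cv2.imwrite("pics/s6.png",np.hstack([cv2.resize(a[220:370,260:430],(408,360),interpolation=2),cv2.resize(w[60:460,120:520],(360,360))])[:,:,::-1])
E
```

```text
time_s: 15.5
position: [546.8, 208.5, 98.7]
tcp_rot: [[-0.67, -0.742, 0.0], [-0.742, 0.67, -0.0], [0.0, -0.0, -1.0]]
force: [-3.3, -3.3, 5.3]
grip_width: 53.9
grip_force: 7.0
[546.82 208.48  98.69] [-3.27 -3.27  5.28] [-0.71  0.46 -0.01] 53.855308478816255
```

View pics/s6.png

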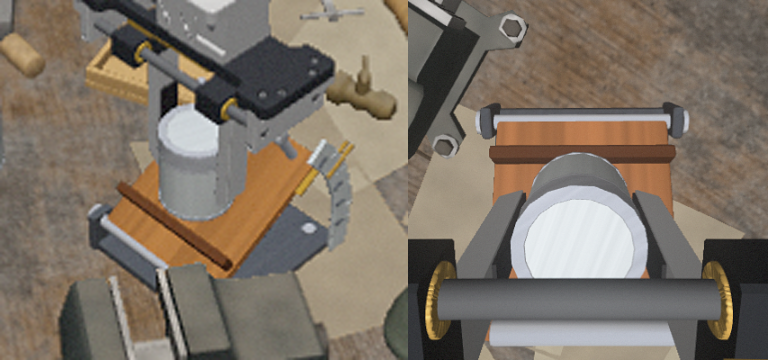

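The tin's up-slope edge rests on the board with about 11 N, but it has hardly pivoted yet. I reduce the grip to the minimum so it can turn between the pads.

```bash
python3 -m creep '[[[0,0,0],0,-0.2],[[0,0,0],0,-0.2],[[0,0,0],0,-0.2],[[0,0,0],0,-0.2],[[0,0,0],0,-0.2],[[0,0,0],0,-0.2],[[0,0,0],0,-0.2],[[0,0,0],0,-0.2],[[0,0,0],0,-0.2],[[0,0,0],0,-0.2]]' 4
python3 -m creep '[[[0,0,0],0,-0.2],[[0,0,0],0,-0.2],[[0,0,0],0,-0.2],[[0,0,0],0,-0.2],[[0,0,0],0,-0.2],[[0,0,0],0,-0.2],[[0,0,0],0,-0.2],[[0,0,0],0,-0.2],[[0,0,0],0,-0.2],[[0,0,0],0,-0.2]]' 3
cat > lid.py <<'E'
from h import *
np.set_printoptions(precision=2,suppress=True)
s=sense();print(s["position"],s["force"],s["moment"],s["grip_width"])
ci=camera_info("side");a=get_image("side");cv2.imwrite("pics/lidside.png",a[:,:,::-1])
T=camera_info("top");b=get_image("top");cv2.imwrite("pics/lidtop.png",b[:,:,::-1])
hsv=cv2.cvtColor(a,cv2.COLOR_RGB2HSV);m=((hsv[...,2]>195)&(hsv[...,1]<40)).astype(np.uint8);m[:,:310]=0;m[:,370:]=0;m[:250]=0;m[320:]=0
n,l,st,c=cv2.connectedComponentsWithStats(m)
for i in range(1,n):
    if st[i,4]>60:print(st[i],c[i])
w=get_image("wrist");h=cv2.cvtColor(w,cv2.COLOR_RGB2HSV)
m=cv2.inRange(h,(3,120,60),(15,255,110))[150:330,180:480]
cw=camera_info("wrist");m=((h[...,2]>165)&(h[...,1]<45)).astype(np.uint8);m[:240]=0;m[372:]=0;m[:,:220]=0;m[:,400:]=0
n,l,st,c=cv2.connectedComponentsWithStats(m)
for i in range(1,n):
    if st[i,4]>800:
        print("lid wrist",st[i],c[i])
H=np.array([522.7,182.1,30]);u=np.array([.669,.743,0]);z=np.array([0,0,1.])
for k in(0,10,20,31):
    f=np.radians(k);G=s["position"]+[0,0,11];ax=np.cos(f)*z-np.sin(f)*u
    L=G+26*ax;print(k,proj(ci,L),proj(cw,L))
E
python3 lid.py
```

```text
time_s: 16.43
position: [546.7, 208.6, 98.6]
tcp_rot: [[-0.67, -0.742, -0.0], [-0.742, 0.67, -0.0], [0.0, 0.0, -1.0]]
force: [-1.5, -1.7, -1.1]
grip_width: 54.0
grip_force: 4.0
time_s: 17.27
position: [546.7, 208.6, 98.6]
tcp_rot: [[-0.67, -0.742, -0.0], [-0.742, 0.67, -0.0], [0.0, -0.0, -1.0]]
force: [-1.0, -2.3, -1.9]
grip_width: 53.7
grip_force: 3.0
[546.72 208.56  98.65] [-0.97 -2.3  -1.94] [-0.42  0.51  0.01] 53.70909129434206
[326 263  25  22 376] [338.72 275.1 ]
lid wrist [  234   264   152   105 13450] [309.89 321.72]
0 [340.54 273.96] [304.12 339.54]
10 [338.61 275.41] [304.09 327.38]
20 [336.73 277.18] [304.08 314.51]
31 [334.77 279.42] [304.12 300.26]
```

It has pivoted by about 9° and the load has eased. I keep lowering in small steps.

```bash
python3 -m creep '[[[0,0,0.5],0,-0.2],[[0,0,0.5],0,-0.2],[[0,0,0.5],0,-0.2],[[0,0,0.5],0,-0.2],[[0,0,0.5],0,-0.2],[[0,0,0.5],0,-0.2],[[0,0,0],0,-0.2],[[0,0,0],0,-0.2],[[0,0,0],0,-0.2],[[0,0,0],0,-0.2]]' 3
python3 lid.py
```

```text
time_s: 18.25
position: [546.7, 208.5, 95.6]
tcp_rot: [[-0.67, -0.742, -0.0], [-0.742, 0.67, -0.0], [0.0, -0.0, -1.0]]
force: [-1.9, -2.0, -2.8]
grip_width: 53.8
grip_force: 3.0
[546.72 208.54  95.59] [-1.93 -2.04 -2.8 ] [-0.3   0.28 -0.03] 53.76207461545605
[323 266  28  24 467] [337.29 278.43]
lid wrist [  233   243   155   126 16191] [309.93 310.83]
0 [340.5  275.33] [304.08 339.49]
10 [338.58 276.79] [304.04 327.33]
20 [336.69 278.56] [304.04 314.46]
31 [334.74 280.8 ] [304.07 300.22]
```

```bash
python3 -m creep '[[[0,0,0.5],0,-0.2],[[0,0,0.5],0,-0.2],[[0,0,0.5],0,-0.2],[[0,0,0.5],0,-0.2],[[0,0,0.5],0,-0.2],[[0,0,0.5],0,-0.2],[[0,0,0],0,-0.2],[[0,0,0],0,-0.2],[[0,0,0],0,-0.2],[[0,0,0],0,-0.2]]' 3
python3 lid.py
```

```text
time_s: 19.23
position: [547.0, 208.9, 92.9]
tcp_rot: [[-0.67, -0.742, 0.001], [-0.742, 0.67, 0.0], [-0.001, -0.0, -1.0]]
force: [0.6, 1.8, 4.8]
grip_width: 54.0
grip_force: 3.0
[547.03 208.86  92.88] [0.58 1.85 4.78] [ 0.41 -0.11  0.02] 54.00336853435456
[322 267  29  25 514] [336.43 280.2 ]
lid wrist [  232   240   157   129 17315] [309.96 305.87]
0 [340.65 276.42] [304.13 340.1 ]
10 [338.73 277.88] [304.1  327.93]
20 [336.86 279.64] [304.1  315.06]
31 [334.91 281.88] [304.13 300.8 ]
```

```bash
cat > ptr.py <<'E'
from h import *
a=cv2.imread("pics/side3.png");b=cv2.imread("pics/lidside.png");o=cv2.imread("pics/side0.png")
C=camera_info("side")
for n,(x,y) in(("ptr",(388,293)),("edge corner",(372,310)),("ledge R",(355,328)),("mark(fixed)",(403,288)),("ledgeL",(312,298))):
    t=a[y-7:y+8,x-7:x+8]
    for nm,im in(("now",b),("start",o)):
        r=cv2.matchTemplate(im[y-27:y+28,x-27:x+28],t,cv2.TM_CCOEFF_NORMED);_,v,_,l=cv2.minMaxLoc(r);print(n,nm,round(v,2),l[0]-20,l[1]-20)
u=np.array([.669,.743,0]);yv=np.array([-.743,.669,0]);H=np.array([522.7,182.1,30])
for d in(10,26,28,30,31):
    f=np.radians(d);print(d,proj(C,H+110*(np.cos(f)*u+[0,0,np.sin(f)])-56*yv))
E
python3 ptr.py
```

```text
ptr now 0.99 0 0
ptr start 0.56 5 10
edge corner now 0.99 -3 4
edge corner start 0.86 3 7
ledge R now 0.99 0 0
ledge R start 0.76 3 1
mark(fixed) now 0.99 0 0
mark(fixed) start 0.99 0 0
ledgeL now 0.99 0 0
ledgeL start 0.76 3 1
10 [390.87037184 306.53811516]
26 [388.58201105 297.30462156]
28 [388.06335349 296.37076588]
30 [387.49312691 295.49123449]
31 [387.18873459 295.07231838]
```

```bash
python3 - <<'E'
from h import *
np.set_printoptions(precision=1,suppress=True)
S=camera_info("side");W=camera_info("wrist")
H=np.array([522.7,182.1,30]);u=np.array([.669,.743,0]);z=np.array([0,0,1.]);yv=np.array([-.743,.669,0])
w=None
f=np.radians(31)
for s in(57,60,63,67,70):
    L=H+s*(np.cos(f)*u+np.sin(f)*z)+69*(np.cos(f)*z-np.sin(f)*u);print(s,proj(S,L),proj(W,L))
for nm,n in(("side3","lidside"),):
    a=cv2.imread("pics/lidside.png");cv2.imwrite("pics/z.png",cv2.resize(a[235:340,300:405],(630,630),interpolation=2))
E
```

```text
57 [330.7 287.9] [304.8 268.7]
60 [331.8 286.5] [304.8 276.7]
63 [332.9 285.1] [304.7 284.8]
67 [334.4 283.2] [304.7 295.8]
70 [335.5 281.8] [304.7 304.1]
```

View pics/z.png

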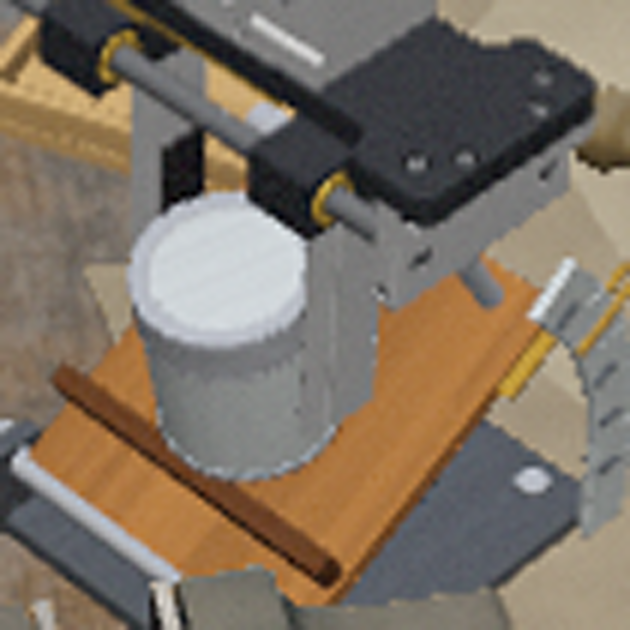

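The last crop shows the tin tilted almost flush with the board: lid centred near (224,270), bottom rim at about (242,477) just up-slope of the ledge. The pointer is still at the long brass mark. I compare this with predicted rims before letting go.

```bash
python3 - <<'E'
from h import *
np.set_printoptions(precision=1,suppress=True)
S=camera_info("side")
H=np.array([522.7,182.1,30]);u=np.array([.669,.743,0]);z=np.array([0,0,1.]);yv=np.array([-.743,.669,0])
f=np.radians(31);ex=np.cos(f)*u+np.sin(f)*z;ez=np.cos(f)*z-np.sin(f)*u
c=lambda P:(proj(S,P)-[300,235])*6
print("ledge top upper corners pred",c(H+30*ex+21*ez+54*yv),c(H+30*ex+21*ez-54*yv),"lower",c(H+22*ex+21*ez+54*yv),c(H+22*ex+21*ez-54*yv),"board corner farR",c(H+128*ex+5*ez-54*yv))
def rim(C,a1,r):
    t=np.linspace(0,2*np.pi,90);p=np.array([c(C+r*(np.cos(k)*a1+np.sin(k)*yv)) for k in t]);return p
for tilt in(22,26,31):
  q=np.radians(tilt);ax=np.cos(q)*z-np.sin(q)*u;a1=np.cos(q)*u+np.sin(q)*z
  for s in(61,65,69,73):
    E=H+(s+27)*ex+5*ez;B=E-27*a1
    b=rim(B,a1,27);l=rim(B+64*ax,a1,27.5)
    print(tilt,s,"lid bbox",l.min(0),l.max(0),"bottom lowest",b[b[:,1].argmax()])
E
```

```text
ledge top upper corners pred [ 55.5 360. ] [322.4 555.4] lower [ 38.6 381.4] [304.8 578.1] board corner farR [551.2 300.7]
22 61 lid bbox [115.5 186.8] [309.5 359.7] bottom lowest [253.5 467. ]
22 65 lid bbox [124.5 175.6] [318.4 348.1] bottom lowest [262.1 456. ]
22 69 lid bbox [133.4 164.4] [327.4 336.5] bottom lowest [270.7 445. ]
22 73 lid bbox [142.3 153.2] [336.3 325. ] bottom lowest [279.3 433.9]
26 61 lid bbox [108.3 198.9] [299.4 377.6] bottom lowest [256.6 472.3]
26 65 lid bbox [117.2 187.7] [308.4 366.1] bottom lowest [265.2 461.3]
26 69 lid bbox [126.1 176.5] [317.4 354.5] bottom lowest [273.8 450.3]
26 73 lid bbox [135.  165.3] [326.3 343. ] bottom lowest [282.3 439.3]
31 61 lid bbox [100.5 214.7] [287.5 399.7] bottom lowest [261.2 477.9]
31 65 lid bbox [109.4 203.4] [296.5 388.1] bottom lowest [269.8 466.9]
31 69 lid bbox [118.3 192.2] [305.4 376.6] bottom lowest [278.3 455.9]
31 73 lid bbox [127.2 181. ] [314.4 365.1] bottom lowest [286.9 445. ]
```

The fit suggests about 20–22° of tilt with the tin's lower edge close to the ledge. The horizontal force has also flipped to up-slope, so it is probably catching there. I shift it a few mm up-slope along the board, then lower again.

```bash
python3 -m creep '[[[0,0,-0.5],0,-0.2],[[-0.5,0,-0.5],0,-0.2],[[-1,0,-0.6],0,-0.2],[[-1,0,-0.6],0,-0.2],[[-1,0,-0.6],0,-0.2],[[-1,0,-0.6],0,-0.2],[[-1,0,-0.6],0,-0.2],[[-0.5,0,0],0,-0.2],[[0,0,0],0,-0.2],[[0,0,0],0,-0.2]]' 5
python3 lid.py; python3 ptr.py|grep now
```

```text
time_s: 20.22
position: [550.7, 213.0, 96.6]
tcp_rot: [[-0.67, -0.742, -0.0], [-0.742, 0.67, -0.0], [0.0, -0.0, -1.0]]
force: [-0.4, 0.2, -5.3]
grip_width: 53.9
grip_force: 5.0
[550.73 213.01  96.63] [-0.42  0.22 -5.3 ] [0.13 0.04 0.04] 53.941377618695526
[324 265  29  24 517] [338.71 276.98]
lid wrist [  232   240   157   129 17307] [309.96 305.87]
0 [343.05 273.18] [304.2  339.64]
10 [341.13 274.63] [304.17 327.48]
20 [339.26 276.39] [304.16 314.62]
31 [337.32 278.62] [304.19 300.37]
ptr now 0.99 0 0
edge corner now 0.99 -3 4
ledge R now 0.99 0 0
mark(fixed) now 0.99 0 0
ledgeL now 0.99 0 0
```

```bash
python3 -m creep '[[[0,0,0.5],0,-0.2],[[0,0,0.5],0,-0.2],[[0,0,0.5],0,-0.2],[[0,0,0.5],0,-0.2],[[0,0,0],0,-0.2],[[0,0,0],0,-0.2],[[0,0,0],0,-0.2],[[0,0,0],0,-0.2],[[0,0,0],0,-0.2],[[0,0,0],0,-0.2]]' 3
python3 lid.py; python3 ptr.py|grep now
```

```text
time_s: 21.2
position: [551.1, 213.2, 94.9]
tcp_rot: [[-0.67, -0.742, 0.001], [-0.742, 0.67, 0.0], [-0.001, -0.0, -1.0]]
force: [1.7, 2.4, 4.4]
grip_width: 53.3
grip_force: 3.0
[551.08 213.23  94.93] [1.71 2.41 4.42] [ 0.48 -0.27 -0.04] 53.302522771596
[318 274  30  29 602] [332.72 288.3 ]
lid wrist [  237   240   147    89 10547] [309.61 277.51]
0 [343.23 273.86] [304.01 339.89]
10 [341.32 275.3 ] [303.98 327.73]
20 [339.45 277.06] [303.98 314.86]
31 [337.51 279.29] [304.01 300.61]
ptr now 0.98 0 0
edge corner now 0.99 -3 4
ledge R now 0.99 0 0
mark(fixed) now 0.99 0 0
ledgeL now 0.79 0 0
```

The lid jumped to (332.7,288.3), which matches the tin flat on the board against the ledge (s≈57). The pointer has not moved. I release and rise.

```bash
python3 -m creep '[[[0,0,-0.4],0,0.16],[[0,0,0],0,0.18],[[0,0,0],0,0.2],[[0,0,0],0,0.25],[[0,0,0],0,0.3],[[0,0,0],0,0.35],[[0,0,0],0,0.4],[[0,0,0],0,0.4],[[0,0,0],0,0.4],[[0,0,0],0,0.4]]'
python3 lid.py; python3 ptr.py|grep now
```

```text
time_s: 22.18
position: [550.8, 213.0, 95.1]
tcp_rot: [[-0.67, -0.742, 0.0], [-0.742, 0.67, -0.0], [0.0, -0.0, -1.0]]
force: [0.0, -0.5, -0.4]
grip_width: 65.9
grip_force: 0.0
[550.79 213.    95.07] [ 0.03 -0.51 -0.39] [ 0.07  0.03 -0.04] 65.89074801941194
[318 275  30  28 603] [332.77 288.55]
lid wrist [  237   240   146    90 10701] [309.52 278.15]
0 [343.05 273.88] [304.05 339.58]
10 [341.14 275.33] [304.02 327.41]
20 [339.27 277.09] [304.02 314.55]
31 [337.33 279.32] [304.05 300.3 ]
ptr now 0.98 0 0
edge corner now 0.99 -3 4
ledge R now 0.99 0 0
mark(fixed) now 0.99 0 0
ledgeL now 0.81 0 0
```

```bash
python3 -m creep '[[[0,0,-5],0,0.4],[[0,0,-10],0,0.4],[[0,0,-15],0,0.4],[[0,0,-20],0,0.4],[[0,0,-20],0,0.4],[[0,0,-20],0,0.4],[[0,0,-15],0,0.4],[[0,0,-5],0,0.4],[[0,0,0],0,0.4],[[0,0,0],0,0.4]]' 15
python3 -m creep '[[[3,10,0],0,0.4],[[6,21,0],0,0.4],[[7,25,0],0,0.4],[[7,25,0],0,0.4],[[7,25,0],0,0.4],[[7,25,0],0,0.4],[[7,25,0],0,0.4],[[7,25,0],0,0.4],[[5,15,0],0,0.4],[[2,6.5,0],0,0.4]]'
python3 -m creep '[[[0,0,0],0,0.4],[[0,0,8],0,0.4],[[0,0,10],0,0.4],[[0,0,10],0,0.4],[[0,0,10],0,0.4],[[0,0,7],0,0.4],[[0,0,0],0,0.4],[[0,0,0],0,0.4],[[0,0,0],0,0.4],[[0,0,0],0,0.4]]'
python3 w.py w7
```

```text
time_s: 23.17
position: [550.6, 213.0, 204.9]
tcp_rot: [[-0.67, -0.742, -0.0], [-0.742, 0.67, -0.0], [0.0, -0.0, -1.0]]
force: [1.1, 0.3, -0.4]
grip_width: 65.6
grip_force: 0.0
time_s: 24.0
position: [358.7, 306.5, 204.3]
tcp_rot: [[-0.668, -0.744, -0.001], [-0.744, 0.668, -0.001], [0.001, 0.0, -1.0]]
force: [0.5, 0.6, -0.2]
grip_width: 66.0
grip_force: 0.0
time_s: 24.83
position: [361.8, 305.8, 160.5]
tcp_rot: [[-0.67, -0.742, 0.0], [-0.742, 0.67, 0.0], [-0.001, -0.0, -1.0]]
force: [-0.2, -0.2, -0.1]
grip_width: 65.4
grip_force: 0.0
[361.8 305.8 160.5] [-0.2 -0.2 -0.1] 65.42508804865197 [-50.7  12.1   7.6 116.7  -2.   51.2  96. ]
[  195     0   445   290 44533] ((439.1561279296875, 90.83541870117188), (506.95703125, 216.60546875), 33.74559020996094) [238.3 289.1  64. ]
[ 268  204   81   79 4931] ((308.0, 243.0), (78.0, 80.0), 90.0) [361.7 306.8  64. ]
[ 571  255   69   74 1253] ((617.5252685546875, 296.54632568359375), (43.73310089111328, 84.75230407714844), 50.042449951171875) [230.7 475.7  64. ]
```

Centred to 1 mm. I pick it up.

```bash
python3 -m creep '[[[-0.5,0.5,20],0,0.4],[[0,0,20],0,0.4],[[0,0,20],0,0.4],[[0,0,20],0,0.4],[[0,0,20],0,0.4],[[0,0,15],0,0.4],[[0,0,11],0,0.4],[[0,0,7],0,0.4],[[0,0,0],0,0.3],[[0,0,0],0,0.2]]' 15
python3 -m creep '[[[0,0,0],0,0.1],[[0,0,0],0,0],[[0,0,0],0,-0.2],[[0,0,0],0,-0.2],[[0,0,0],0,-0.2],[[0,0,-2],0,-0.2],[[0,0,-4],0,-0.2],[[0,0,-4],0,-0.2],[[0,0,0],0,-0.2],[[0,0,0],0,-0.2]]'
python3 -m creep '[[[0,0,-4],0,-0.2],[[0,0,-10],0,-0.2],[[0,0,-15],0,-0.2],[[0,0,-15],0,-0.2],[[0,0,-15],0,-0.2],[[0,0,-10],0,-0.2],[[0,0,-4],0,-0.2],[[0,0,0],0,-0.2],[[0,0,0],0,-0.2],[[0,0,0],0,-0.2]]'
```

```text
time_s: 25.72
position: [361.8, 306.5, 27.4]
tcp_rot: [[-0.67, -0.742, 0.0], [-0.742, 0.67, 0.0], [-0.0, -0.0, -1.0]]
force: [-0.2, 0.5, -0.3]
grip_width: 58.2
grip_force: 0.0
time_s: 26.55
position: [361.7, 306.5, 37.4]
tcp_rot: [[-0.67, -0.742, 0.0], [-0.742, 0.67, 0.0], [-0.001, -0.0, -1.0]]
force: [-0.2, -0.1, 0.3]
grip_width: 53.9
grip_force: 15.0
time_s: 27.38
position: [361.2, 306.1, 109.4]
tcp_rot: [[-0.67, -0.742, -0.001], [-0.742, 0.67, -0.001], [0.001, -0.0, -1.0]]
force: [0.4, -0.0, -1.2]
grip_width: 54.4
grip_force: 15.0
```

```bash
python3 -m creep '[[[-8,-1,0],0,-0.2],[[-18,-2.5,0],0,-0.2],[[-26,-3.5,0],0,-0.2],[[-30,-4,0],0,-0.2],[[-30,-4,0],0,-0.2],[[-30,-4,0],0,-0.2],[[-26,-3.5,0],0,-0.2],[[-20,-3,0],0,-0.2],[[-10.5,-1.5,0],0,-0.2],[[-4,-0.6,0],0,-0.2]]'
python3 -m creep '[[[0,0,0],0,-0.2],[[0,0,6],0,-0.2],[[0,0,12],0,-0.2],[[0,0,15],0,-0.2],[[0,0,13],0,-0.2],[[0,0,8],0,-0.2],[[0,0,4],0,-0.2],[[0,0,2],0,-0.2],[[0,0,0],0,-0.2],[[0,0,0],0,-0.2]]'
python3 - <<'E'
from h import *
np.set_printoptions(precision=1,suppress=True)
s=sense();print(s["position"])
w=get_image("wrist");C=camera_info("wrist");hs=cv2.cvtColor(w,cv2.COLOR_RGB2HSV)
m=cv2.inRange(hs,(8,60,140),(30,220,255));k=max(cv2.findContours(m,0,2)[0],key=cv2.contourArea)
q=cv2.approxPolyDP(cv2.convexHull(k),12,True)[:,0];print(q,[plane(C,p,20) for p in q.astype(float)])
E
```

```text
time_s: 28.22
position: [518.8, 439.0, 108.6]
tcp_rot: [[-0.67, -0.742, -0.001], [-0.742, 0.67, -0.001], [0.001, -0.0, -1.0]]
force: [-0.6, 0.1, -1.1]
grip_width: 53.7
grip_force: 15.0
time_s: 29.05
position: [518.0, 438.4, 50.5]
tcp_rot: [[-0.67, -0.742, 0.001], [-0.742, 0.67, 0.0], [-0.001, -0.0, -1.0]]
force: [0.3, -1.1, -2.0]
grip_width: 54.0
grip_force: 15.0
[518.  438.4  50.5]
[[378 135]
 [423 315]
 [208 297]
 [172 210]] [array([445.8, 409.3,  20. ]), array([487.1, 495.9,  20. ]), array([563.9, 413.1,  20. ]), array([544.1, 369. ,  20. ])]
```

The tray corners agree with the top view, so the tin is centred within a few mm. I set it down and release.

```bash
python3 -m creep '[[[0,0,4],0,-0.2],[[0,0,4],0,-0.2],[[0,0,3],0,-0.2],[[0,0,2],0,-0.2],[[0,0,1.5],0,-0.2],[[0,0,1],0,-0.2],[[0,0,1],0,-0.2],[[0,0,0.5],0,-0.2],[[0,0,0],0,-0.2],[[0,0,0],0,-0.2]]' 10
python3 -m creep '[[[0,0,0.3],0,0.15],[[0,0,0],0,0.18],[[0,0,0],0,0.22],[[0,0,0],0,0.3],[[0,0,0],0,0.35],[[0,0,0],0,0.4],[[0,0,0],0,0.4],[[0,0,0],0,0.4],[[0,0,-5],0,0.4],[[0,0,-10],0,0.4]]'
python3 -m creep '[[[0,0,-15],0,0.4],[[0,0,-20],0,0.4],[[0,0,-25],0,0.4],[[0,0,-25],0,0.4],[[0,0,-25],0,0.4],[[0,0,-15],0,0.4],[[0,0,-5],0,0.4],[[0,0,0],0,0.4],[[0,0,0],0,0.4],[[0,0,0],0,0.4]]'
python3 w.py w8; python3 lid.py; python3 ptr.py|grep now
```

```text
time_s: 29.93
position: [517.8, 438.2, 33.7]
tcp_rot: [[-0.67, -0.742, 0.0], [-0.742, 0.67, 0.0], [-0.0, -0.0, -1.0]]
force: [-3.2, -2.5, 7.5]
grip_width: 53.7
grip_force: 10.0
time_s: 30.77
position: [517.2, 437.7, 47.3]
tcp_rot: [[-0.67, -0.742, -0.001], [-0.742, 0.67, -0.001], [0.002, 0.0, -1.0]]
force: [0.4, -1.1, -0.0]
grip_width: 65.7
grip_force: 0.0
time_s: 31.6
position: [517.3, 437.8, 176.7]
tcp_rot: [[-0.67, -0.742, -0.001], [-0.742, 0.67, -0.001], [0.002, 0.0, -1.0]]
force: [-0.5, 0.9, 0.3]
grip_width: 65.8
grip_force: 0.0
[517.3 437.8 176.7] [-0.5  0.9  0.3] 65.82355379364054 [-48.3  31.4   7.9  86.3  -4.6  62.7  98.5]
[ 270  202   79   76 4615] ((309.5, 239.49998474121094), (76.36752319335938, 76.36752319335938), 45.0) [517.5 440.7  64. ]
[ 215  225   56   91 1336] ((241.08718872070312, 268.8789978027344), (87.39457702636719, 36.628170013427734), 72.6459732055664) [568.7 423.9  64. ]
[  0 254  29  43 947] ((13.999998092651367, 275.0), (27.999996185302734, 41.99999237060547), 0.0) [691.5 319.   64. ]
[ 432  263  168   80 6619] ((514.2413330078125, 302.92559814453125), (71.02548217773438, 163.842041015625), 84.88957977294922) [438.5 576.3  64. ]
[517.28 437.8  176.53] [-0.66  0.07 -0.16] [ 0.08  0.04 -0.01] 66.19706645230103
[321 276  24  24 461] [332.68 287.74]
lid wrist [ 224  240   48   69 1120] [247.96 275.81]
lid wrist [ 270  240   79   38 2286] [309.63 255.37]
0 [331.07 159.6 ] [304.23 338.28]
10 [329.35 160.67] [304.19 326.13]
20 [327.67 162.07] [304.19 313.29]
31 [325.93 163.94] [304.22 299.08]
ptr now 0.98 0 0
edge corner now 0.99 -3 4
ledge R now 0.98 0 0
mark(fixed) now 0.99 0 0
ledgeL now 0.81 0 0
```

```bash
python3 - <<'E'
from h import *
np.set_printoptions(precision=1,suppress=True)
C={n:camera_info(n) for n in("top","side")};I={n:cv2.imread("pics/lid%s.png"%n) for n in C}
f=np.radians(31);H=np.array([522.7,182.1,30]);u=np.array([.669,.743,0]);z=np.array([0,0,1.]);ex=np.cos(f)*u+np.sin(f)*z;ez=np.cos(f)*z-np.sin(f)*u
for nm,P in(("full",H+57*ex+69*ez),("empty",np.array([517.5,439,70]))):
    o=[]
    for n in C:
        p=proj(C[n],P);h=cv2.cvtColor(I[n],cv2.COLOR_BGR2HSV);m=((h[...,2]>165)&(h[...,1]<50)).astype(np.uint8)
        k,l,st,c=cv2.connectedComponentsWithStats(m);j=[i for i in range(1,k) if st[i,4]>150 and np.hypot(*(c[i]-p))<15]
        for i in j:print(nm,n,p,st[i],c[i]);
        if j:o.append((C[n],c[j[0]]))
    if len(o)==2:
        X=tri(*o);d=X-H;print(X,"exp",P,"board frame",d@ex,d@ez)
E
```

```text
full top [421.7 261.6] [392 246  52  44 862] [421.7 263.2]
full side [330.7 287.9] [318 273  30  30 710] [332.6 287.5]
[532.  191.5 118.8] exp [531.6 192.  118.5] board frame 57.034965505122855 69.31518474130395
```

The full tin's lid triangulates to (57.0, 69.3) in the board frame, exactly flat against the ledge. The board angle is unchanged and the empty tin is centred in the tray. I hand in.

```bash
python3 -c "
from plant import *
print(job_done())"
```

```text
the job is handed in; nothing more can be done
None
```

I handed the job in (no verdict came back): the board holds by itself at about 31°, the full tin (about 5.6 N) stands flat on it against the ledge, and the empty tin stands centred in the tray, its uprightness checked only from the wrist camera.

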